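# Third hand at the sprung screwing jig

## Task

Be the third hand at the screwing jig: set the oak block down upright on the jig's base board, lengthwise between the two long guide lines with one end facing the sprung plate but not yet pushing it, then push the plate back with the block until the plate's pointers stand midway between the two cross lines on the board. Push only through the block, keep it flat on the board and square to the plate, hold that push steadily for at least two seconds, never drive the plate to its back stop, and leave the sanding block, mesh tape and cup of sticks alone. Finish while still holding the block pressed there: do not let go, so that someone can drive the screw.

Things in the scene. Friction and masses are not known exactly. Their poses are not given: they have to be found in the camera images.
- oak_block_center (a point): Centre of the loose brown oak block, 36 x 160 x 66 mm, about 0.25 kg, upright on the table on its 36 x 160 mm face, to the robot's left. Own x: 36 mm width (grasp across it from above); y: 160 mm length; z: up, 66 mm. The centre is 33 mm above its underside. Its two ends are alike: either may face the plate.
- jig: Fixed jig at the robot's right: plywood board 300 (x) x 150 (y) x 12 mm, origin at the centre of its underside; +x is the push direction, away from the robot, z up. Block standing on it: centre 45 mm above origin. Fixed back block at x 125 to 150 mm, 68 mm high. Guide lines at y = -19 and +19 mm (x -145 to 55): block goes centred on y = 0. Short cross lines at both edges at x = 83 and 97 mm.
- plate_face (a point): Centre of the front face of the sprung plate: upright wooden plate 96 mm wide, 50 mm tall (from 2 mm above the board), 15 mm thick; axes as the jig's. At rest its face is at jig x = 70 mm, 39 mm above the jig's origin. Small dark pointers level with this face stick out at its foot on both sides.
- plate (a joint): How far the plate is pushed back along jig x, in m: 0 at rest, 0.040 at the back stop. Springs push back with 500 N per m (10 N at 0.020), almost no friction. At the cross lines it reads 0.013 and 0.027 (6.5 and 13.5 N); midway is 0.020, the block's centre then at jig x = +10 mm (-10 mm when just touching the plate).
- sand_block: Bystander: grey sanding block 62 x 120 x 48 mm on the left, shorter, wider and lower than the oak block; origin at its underside. Leave alone.
- mesh_tape: Bystander: roll of blue mesh tape, 93 x 100 x 49 mm, lying flat at the right of the jig, its near end; origin at its underside. Leave alone.
- stick_cup: Bystander: clear cup with wooden sticks, 92 mm wide, 154 mm tall, right of the jig; origin at its underside. Leave alone.
There are look-alikes about, which are no part of the job. Leave any black or purple look-alike of the part that bears oak_block_center alone.

How it is judged:
On the way, in this order (a step that is already met when the one before it is completed fails the run):
1. the oak block stands on the base board, lined up before the plate, which is not pushed yet (z of oak_block_center in the frame of jig between 0.039 and 0.053 m and y of oak_block_center in the frame of jig between -0.015 and 0.015 m and angle between the y axis of oak_block_center and the x axis of jig, either way round below 0.12 rad and angle between oak_block_center's own z axis and vertical below 0.12 rad and x of oak_block_center in the frame of jig between -0.09 and 0 m and value of joint plate below 0.008 m), for 0.1 s.
2. the block presses the plate back to between the cross lines and is held steady there (z of oak_block_center in the frame of jig between 0.039 and 0.053 m and y of oak_block_center in the frame of jig between -0.015 and 0.015 m and angle between the y axis of oak_block_center and the x axis of jig, either way round below 0.12 rad and angle between oak_block_center's own z axis and vertical below 0.12 rad and value of joint plate between 0.013 and 0.027 m and contact force between oak_block and plate between 5 and 16 N and contact force between the fingers and oak_block above 2 N and contact force between each of the arm, the fingers and plate below 0.5 N and linear speed of oak_block below 0.01 m/s), for 1.5 s.
At the end, for the whole second after the job is handed in: Block still held (over 2 N), flat on the board (centre 39-53 mm over the jig origin, tilt < 0.12 rad), within 15 mm of the centre line and 0.12 rad of jig x, at rest, pressing the plate back 13-27 mm with 5-16 N; neither fingers nor arm touch the plate (all of step 2); the arm keeps its last pose, push and grip.
It fails at once if the plate is driven to its back stop (value of joint plate above 0.037 m).
It fails at once if a bystander is moved (distance of any of sand_block, mesh_tape, stick_cup from where it was at the start of the episode above 0.02 m).
It also fails if it takes over 51 s, if anything falls off the work surface, if the arm or the gripper's body presses on something with over 40 N, if the wrist force passes 120 N, or if a joint passes its speed limit or range.

## Robot

A 6-joint arm with a two-finger parallel gripper is mounted at the origin on the work surface; the furniture and walls round the work are solid. World frame = base frame: x ahead of the robot, y to its left, z up, the work surface at z = 0. Lengths are in m, angles in rad, forces in N, time in s.
With the tool pointing down it reaches from about 0.375 to 0.9 m from the base axis. Payload 3.1 kg.
Tool frame: the origin (TCP) lies on the centre line of the jaws, within the pads' length; the fingertips stand 8 mm ahead of it and the grasp point (between the pads) lies 11 mm behind it; z points along the fingers, y is the line along which they close (so a half turn about z gives the same grasp; the last joint's range is limited). The gripper opens to 87 mm and grips with 3 to 60 N. Pads are 19 mm wide; open, the fingers measure 117 mm over their backs; the gripper's body (75 mm by 190 mm) begins 51 mm behind the grasp point.
Start: joints at [1.04, 0.527, 1.433, -0, 1.181, -0.178], TCP at [0.215, 0.587, 0.231] pointing down, gripper open.
Joint ranges: [-3.08, 3.08], [-0.75, 2.2], [0.22, 2.44], [-1.43, 4.57], [0, 2.65], [-2.85, 2.85]. Speed limits (rad/s): [2.79, 2.79, 3.14, 3.14, 3.14, 3.14].

## Interface

Orientations are given as a unit quaternion [x, y, z, w].
In Python, from rig import robot gives the robot as it stands. The module is installed in compiled form; this text tells all that it offers.
- The arm moves only by the tool send_rows, never from a script. Its argument "increments" is one flat list of numbers, 7 for each row, row after row: the turn, a rotation vector about the world's x, y, z in rad, then the shift along the world's x, y, z in cm, then the opening, from 0 (shut) to 1 (fully open). A call has 1 to 20 rows; each row shifts and turns the commanded pose from where the row before left it; what a row does not reach is not made up. A row lasts 1/12 s, in which the tool goes at most 41.7 mm and 7.16 degrees, less where a joint would pass 70% of its speed; a pose out of reach is approached as far as the arm can. A call is refused whole if a number of a shift passes 4.17 or a number of a turn 0.125, either way. A call with a gripper value outside its range is refused whole. The fingers move at their own pace and stop on an object; "newtons" is the grip in N (left out, the last holds). Time passes only in rows, so rows that do not move let the fingers close. It gives the time, the measured TCP pose, the force, the opening and the grip force at its end, in the units of the state.
- robot.get_obs(): the state, without advancing time (a new reading comes with each control period).
- robot.camera(name): name is "scene" or "top" or "wrist"; returns a dict with "image" (400x640x3 uint8, red, green, blue), "range_z" (400x640 float32, m along the optical axis (not along the pixel's ray), 0 where there is no reading), "fx", "fy", "cx", "cy" (pixels), "R" (3x3) and "t" (3): a world point X has camera coordinates R X + t. Camera axes: x right, y down, z forward; pixel columns grow to the right and rows downward; lengths in m; the calibration is good to about 2 mm. The wrist camera is an equidistant fisheye: a pixel r from the principal point sees the ray r / f radians off the axis. A picture is of the moment at which its call begins.
- robot.hand_in(): hands the job in; it is judged then, once.
The state is a dict: "time": time; "q": joint angles; "joint_velocities": joint speeds; "joint_torque": joint torques, N m; "position": TCP position; "tool_rot": TCP orientation; "ft_force": force on the tool from outside, world axes, zero at the start; "moment": the same for the moment, N m; "grip_width": finger opening in m; "grip_force": force on a finger pad.
Only numpy, scipy, OpenCV 4.12 (cv2) and the standard library are available. Lean on these libraries where they do the work, as an engineer would, in place of code of your own. Each camera call takes 0.05 s, during which the arm holds its last target. There are 200 camera calls.

## Working session

There is one attempt and no reset: what is moved stays moved. The work goes in short steps, Python scripts to look and compute and a tool call to move; the robot and the scene stay as the last step left them, time stands still between calls to the robot, and variables do not carry over. Pictures are saved under pics/ and viewed, at most 10 in all, crops included, and the job is handed in when it is done.

Besides the shell and the picture viewer there is one more tool, called after "Call:" in YAML: its name, and indented under it one key for each argument. send_rows: Moves the arm, as the interface text tells. Its arguments: {"type":"object","properties":{"increments":{"type":"array"},"newtons":{"type":"number"}},"required":["increments"]}

```bash
mkdir -p pics; cat > h.py <<'E'
import numpy as np, cv2
from rig import robot
def pt(c,u,v,z=None):
    "world point of pixel, from range or on plane z"
    d=np.array([(u-c['cx'])/c['fx'],(v-c['cy'])/c['fy'],1.0]); R,t=np.array(c['R']),np.array(c['t'])
    o=-R.T@t; w=R.T@d
    if z is None:
        r=np.median(c['range_z'][v-1:v+2,u-1:u+2]); return o+w*r
    return o+w*(z-o[2])/w[2]
def save(c,n): cv2.imwrite('pics/'+n,cv2.cvtColor(c['image'],cv2.COLOR_RGB2BGR))
E
python3 - <<'E'
from h import *
import pickle
for n in('top','scene'):
    c=robot.camera(n); save(c,n+'0.png'); pickle.dump(c,open(n+'.pkl','wb'))
o=robot.get_obs(); print(o['position'],o['tool_rot'],o['time'],o['grip_width'])
E
```

```text
[0.2150244  0.58618393 0.22967967] [ 1.74990665e-01  9.84569625e-01 -9.01583689e-04 -3.29006035e-04] 0.1 0.08703160833978375
```

View pics/top0.png

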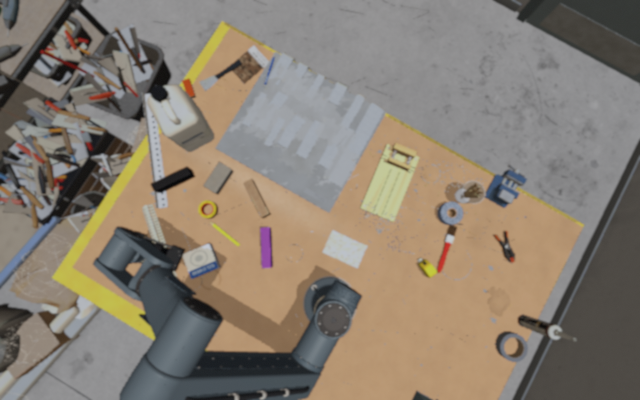

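View pics/scene0.png

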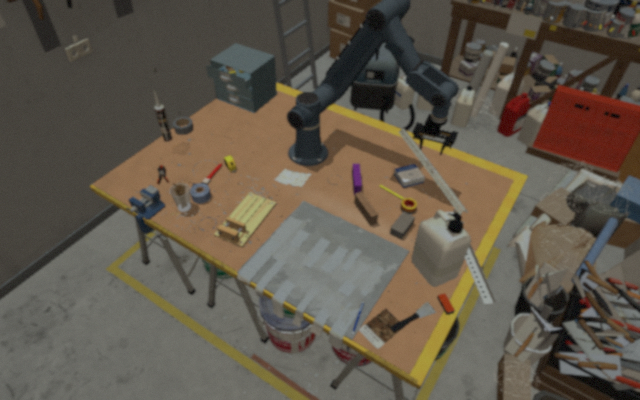

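The top view shows the oak block at about (257,198), the grey sanding block at (218,178), the purple and black look-alikes at (265,247) and (173,180), and the jig at (391,183) with its plate end at about (402,157). I'll enlarge the block and the jig.

```bash
python3 - <<'E'
from h import *
import pickle
c=pickle.load(open('top.pkl','rb')); im=cv2.cvtColor(c['image'],cv2.COLOR_RGB2BGR)
a=cv2.resize(im[170:230,225:290],None,fx=6,fy=6,interpolation=cv2.INTER_CUBIC)
b=cv2.resize(im[135:230,350:430],None,fx=5,fy=5,interpolation=cv2.INTER_CUBIC)
o=np.zeros((480,800,3),np.uint8); o[:360,:390]=a; o[:475,400:800]=b
cv2.imwrite('pics/crop1.png',o)
for u,v in [(257,198),(391,195),(402,157),(391,140),(218,178)]: print(u,v,pt(c,u,v).round(4))
E
```

```text
257 198 [0.4221 0.2939 0.0667]
391 195 [ 0.4444 -0.2555  0.0113]
402 157 [ 0.6077 -0.3058  0.0085]
391 140 [ 0.6842 -0.2623 -0.0013]
218 178 [0.5057 0.4572 0.0481]
```

View pics/crop1.png

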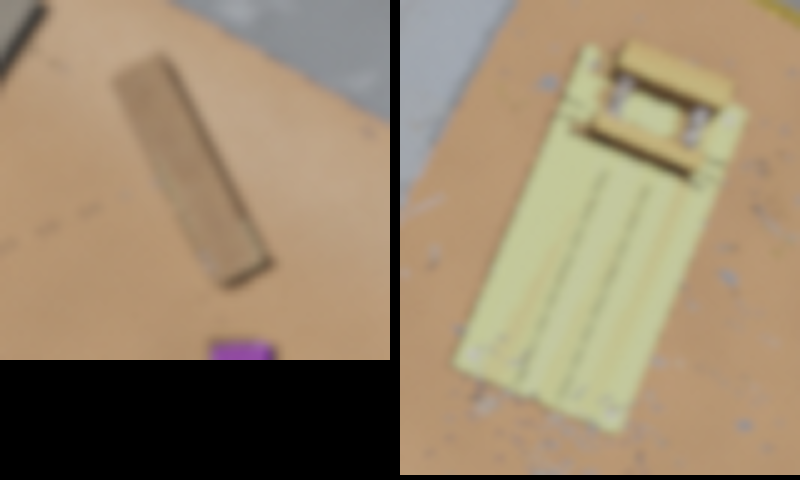

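The crop shows the oak block's top corners at (115,78), (162,55), (270,258) and (225,285). The board's corners are at (587,43), (456,365), (618,432) and (747,108). The guide lines run (605,175)–(522,375) and (645,190)–(565,395).

```bash
python3 - <<'E'
from h import *
import pickle
c=pickle.load(open('top.pkl','rb'))
A=[pt(c,225+x/6-.4,170+y/6-.4,.066)[:2] for x,y in[(115,78),(162,55),(270,258),(225,285)]]
B=[pt(c,350+(x-400)/5-.4,135+y/5-.4,.012)[:2] for x,y in[(587,43),(456,365),(618,432),(747,108)]]
G=[pt(c,350+(x-400)/5-.4,135+y/5-.4,.012)[:2] for x,y in[(605,175),(522,375),(645,190),(565,395)]]
for P in(A,B):
    P=np.array(P); print(P.round(3).tolist(),'mean',P.mean(0).round(4),'sides',np.linalg.norm(P-np.roll(P,-1,0),axis=1).round(4))
    for i in range(4): d=P[(i+1)%4]-P[i]; print(np.degrees(np.arctan2(d[1],d[0])).round(1))
G=np.array(G);print(G.round(4)); 
for i in(0,2): d=G[i]-G[i+1]; print(np.degrees(np.arctan2(d[1],d[0])))
E
```

```text
[[0.484, 0.349], [0.5, 0.318], [0.364, 0.242], [0.346, 0.272]] mean [0.4235 0.2951] sides [0.0348 0.1557 0.0346 0.1585]
-63.0
-151.2
121.6
28.9
[[0.666, -0.242], [0.391, -0.128], [0.336, -0.262], [0.611, -0.377]] mean [ 0.5009 -0.2526] sides [0.2982 0.1451 0.2983 0.1461]
157.5
-112.4
-22.7
67.7
[[ 0.5523 -0.2556]
 [ 0.3827 -0.1833]
 [ 0.5397 -0.2892]
 [ 0.3662 -0.2189]]
-23.093997791856385
-22.056679966185843
```

Call:
send_rows:
  increments: [0, 0, 0.0713, 1.74, -2.43, -0.6, 1, 0, 0, 0.0713, 1.74, -2.43, -0.6, 1, 0, 0, 0.0713, 1.74, -2.43, -0.6, 1, 0, 0, 0.0713, 1.74, -2.43, -0.6, 1, 0, 0, 0.0713, 1.74, -2.43, -0.6, 1, 0, 0, 0.0713, 1.74, -2.43, -0.6, 1, 0, 0, 0.0713, 1.74, -2.43, -0.6, 1, 0, 0, 0.0713, 1.74, -2.43, -0.6, 1, 0, 0, 0.0713, 1.74, -2.43, -0.6, 1, 0, 0, 0.0713, 1.74, -2.43, -0.6, 1, 0, 0, 0.0713, 1.74, -2.43, -0.6, 1, 0, 0, 0.0713, 1.74, -2.43, -0.6, 1, 0, 0, 0, 0, 0, 0, 1, 0, 0, 0, 0, 0, 0, 1]

```text
time: 1.27
position: [0.4247, 0.2938, 0.158]
tool_rot: [-0.247, 0.969, 0.0, -0.001]
ft_force: [-0.5, -0.1, -0.1]
grip_width: 0.087
grip_force: 0.0
```

```bash
python3 - <<'E'
from h import *
from scipy.spatial.transform import Rotation as Ro
c=robot.camera('wrist'); o=robot.get_obs()
print(o['position'],Ro.from_quat(o['tool_rot']).as_matrix().round(3).tolist(),c['fx'],c['cx'],c['cy'])
save(c,'w1.png')
# oriented points: project range to world, select block top
h,w=400,640; v,u=np.mgrid[:h,:w]; x=u-c['cx'];y=v-c['cy']; r=np.hypot(x,y)+1e-9; th=r/c['fx']
z=c['range_z']; ok=(z>0)&(th<1.4)
X=np.stack([np.tan(th)*x/r*z,np.tan(th)*y/r*z,z],-1); W=(X-np.array(c['t']))@np.array(c['R'])
m=ok&(W[...,2]>.058)&(W[...,2]<.075)&(np.hypot(W[...,0]-.4235,W[...,1]-.295)<.1)
P=W[m]; print(len(P),P[:,2].mean())
rc=cv2.minAreaRect(P[:,:2].astype(np.float32)); print(rc, cv2.boxPoints(rc))
E
```

```text
[0.42401413 0.29469303 0.15820374] [[-0.877, -0.481, -0.001], [-0.481, 0.877, -0.0], [0.001, 0.001, -1.0]] 309.70691628693146 320.3672969752927 207.34337599698682
6651 0.06545114615008243
((0.42387256026268005, 0.29999586939811707), (0.15955352783203125, 0.03625313192605972), 27.85610580444336) [[0.34487036 0.2787461 ]
 [0.3618097  0.24669382]
 [0.50287473 0.32124564]
 [0.48593542 0.35329792]]
```

View pics/w1.png

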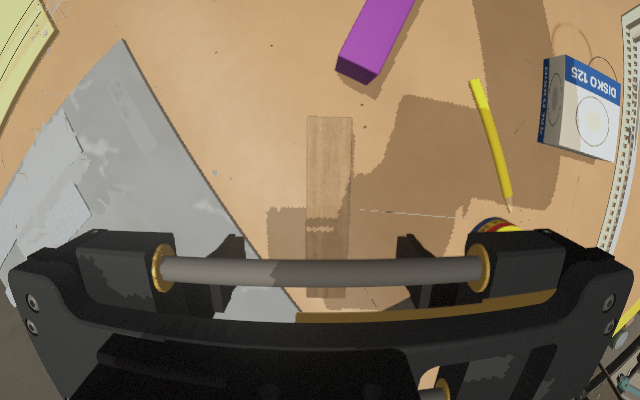

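The wrist view shows the block between the fingers, from (330,117) to (328,297). Its measured size is 159.5 x 36.3 mm, which matches. I'll shift 4 mm in y, then descend and grip.

Call:
send_rows:
  increments: [0, 0, -0.007, 0, 0.2, -2, 1, 0, 0, -0.007, 0, 0.2, -2, 1, 0, 0, 0, 0, 0, -2, 1, 0, 0, 0, 0, 0, -2, 1, 0, 0, 0, 0, 0, -2, 1, 0, 0, 0, 0, 0, -1.5, 1, 0, 0, 0, 0, 0, -1.1, 1, 0, 0, 0, 0, 0, 0, 1, 0, 0, 0, 0, 0, 0, 0.2, 0, 0, 0, 0, 0, 0, 0.2, 0, 0, 0, 0, 0, 0, 0.2, 0, 0, 0, 0, 0, 0, 0.2, 0, 0, 0, 0, 0, 0, 0.2, 0, 0, 0, 0, 0, 0, 0.2, 0, 0, 0, 0, 0, 0, 0.2, 0, 0, 0, 0, 0, 0, 0.2]
  newtons: 45

```text
time: 2.65
position: [0.4242, 0.2991, 0.0327]
tool_rot: [-0.242, 0.97, 0.0, 0.0]
ft_force: [-0.3, 0.4, -0.6]
grip_width: 0.0416
grip_force: 0.0
```

Call:
send_rows:
  increments: [0, 0, 0, 0, 0, 0, 0.2, 0, 0, 0, 0, 0, 0, 0.2, 0, 0, 0, 0, 0, 0, 0.2, 0, 0, 0, 0, 0, 0, 0.2, 0, 0, 0, 0, 0, 1, 0.2, 0, 0, 0, 0, 0, 2, 0.2, 0, 0, 0, 0, 0, 2, 0.2, 0, 0, 0, 0, 0, 2, 0.2, 0, 0, 0, 0, 0, 2, 0.2, 0, 0, 0, 0, 0, 1, 0.2, 0, 0, 0, 0, 0, 0, 0.2, 0, 0, 0, 0, 0, 0, 0.2]

```text
time: 3.65
position: [0.424, 0.299, 0.1327]
tool_rot: [-0.243, 0.97, -0.0, 0.0]
ft_force: [-0.1, 0.9, -3.3]
grip_width: 0.036
grip_force: 45.0
```

```bash
cat >> h.py <<'E'
def cloud(c):
    h,w=400,640; v,u=np.mgrid[:h,:w]; x=u-c['cx'];y=v-c['cy']; z=c['range_z']
    r=np.hypot(x,y)+1e-9; th=np.minimum(r/c['fx'],1.4); f=np.tan(th)/r   # wrist fisheye
    return (np.stack([f*x*z,f*y*z,z],-1)-np.array(c['t']))@np.array(c['R']), (z>0)&(r/c['fx']<1.4)
E
python3 - <<'E'
from h import *
c=robot.camera('wrist'); o=robot.get_obs(); p=o['position']; print(p,o['grip_force'],o['grip_width'],o['ft_force'])
W,ok=cloud(c); zt=p[2]+.034
m=ok&(abs(W[...,2]-zt)<.008)&(np.hypot(W[...,0]-.424,W[...,1]-.3)<.1)
P=W[m]; print(len(P),P[:,2].mean()); rc=cv2.minAreaRect(P[:,:2].astype(np.float32)); print(rc)
save(c,'w2.png')
E
```

```text
[0.42348102 0.29878822 0.13197381] 44.995910190045834 0.035457509764824584 [ 0.0321221  -0.19792187 -2.53715138]
16714 0.16575406786984814
((0.3952404856681824, 0.28361010551452637), (0.09383224695920944, 0.05707579106092453), 28.057430267333984)
```

View pics/w2.png

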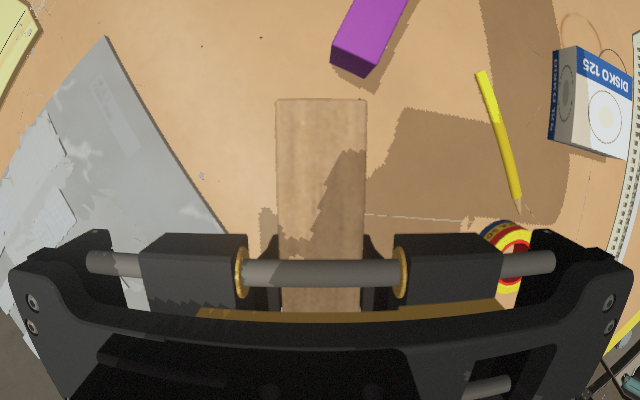

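The block is held with 45 N. It is upright, and its robot-side end is at row 99. Now I'll carry it over the jig, stopping short of the plate.

Call:
send_rows:
  increments: [0, 0, -0.03, 0.1, -1.6, 0.5, 0.2, 0, 0, -0.05, 0.22, -3.2, 0.5, 0.2, 0, 0, -0.05, 0.22, -3.2, 0, 0.2, 0, 0, -0.05, 0.22, -3.2, 0, 0.2, 0, 0, -0.05, 0.22, -3.2, 0, 0.2, 0, 0, -0.05, 0.22, -3.2, 0, 0.2, 0, 0, -0.05, 0.22, -3.2, 0, 0.2, 0, 0, -0.05, 0.22, -3.2, 0, 0.2, 0, 0, -0.05, 0.22, -3.2, 0, 0.2, 0, 0, -0.05, 0.22, -3.2, 0, 0.2, 0, 0, -0.05, 0.22, -3.2, 0, 0.2, 0, 0, -0.05, 0.22, -3.2, 0, 0.2, 0, 0, -0.05, 0.22, -3.2, 0, 0.2, 0, 0, -0.05, 0.22, -3.2, 0, 0.2, 0, 0, -0.05, 0.22, -3.2, 0, 0.2, 0, 0, -0.05, 0.22, -3.2, 0, 0.2, 0, 0, -0.05, 0.22, -3.2, 0, 0.2, 0, 0, -0.05, 0, -0.6, 0, 0.2, 0, 0, 0, 0, 0, 0, 0.2, 0, 0, 0, 0, 0, 0, 0.2]

```text
time: 5.37
position: [0.459, -0.2342, 0.141]
tool_rot: [0.194, 0.981, 0.001, -0.002]
ft_force: [0.2, 0.5, -3.3]
grip_width: 0.0358
grip_force: 45.0
```

```bash
python3 - <<'E'
from h import *
from scipy.spatial.transform import Rotation as Ro
c=robot.camera('wrist'); o=robot.get_obs(); p=o['position']; M=Ro.from_quat(o['tool_rot']).as_matrix()
print(p,M[:,1].round(3),np.degrees(np.arctan2(M[1,1],M[0,1])),o['grip_force'])
W,ok=cloud(c); print(W[100:106,320].round(4))
# block top near-end points in tool frame
L=(W-p)@M; v,u=np.mgrid[:400,:640]
m=ok&(abs(W[...,2]-p[2]-.034)<.006)&(abs(L[...,1])<.025)&(v<225)
print('block in tool: x',L[m][:,0].min(),L[m][:,0].max(),'y',L[m][:,1].min(),L[m][:,1].max(),'z',L[m][:,2].mean())
q=cv2.minAreaRect(L[m][:,:2].astype(np.float32));print(q)
save(c,'w3.png')
c=robot.camera('top'); im=cv2.cvtColor(c['image'],cv2.COLOR_RGB2BGR)
import pickle; pickle.dump(c,open('top2.pkl','wb'))
cv2.imwrite('pics/top2.png',cv2.resize(im[130:235,340:440],None,fx=5,fy=5,interpolation=cv2.INTER_CUBIC))
E
```

```text
[ 0.45893021 -0.23332863  0.14120299] [0.379 0.925 0.002] 67.69892126680459 44.995933659374714
[[ 0.3861 -0.2038  0.1746]
 [ 0.3864 -0.2039  0.1738]
 [ 0.3869 -0.2041  0.1747]
 [ 0.3872 -0.2042  0.1746]
 [ 0.3876 -0.2044  0.1743]
 [ 0.3879 -0.2045  0.1744]]
block in tool: x 0.02845926631334937 0.07939912944837678 y -0.018318531190577584 0.01832272920772481 z -0.03261315510998488
((0.053898751735687256, 8.132308721542358e-06), (0.05097685009241104, 0.03651708364486694), 0.15327797830104828)
```

View pics/w3.png

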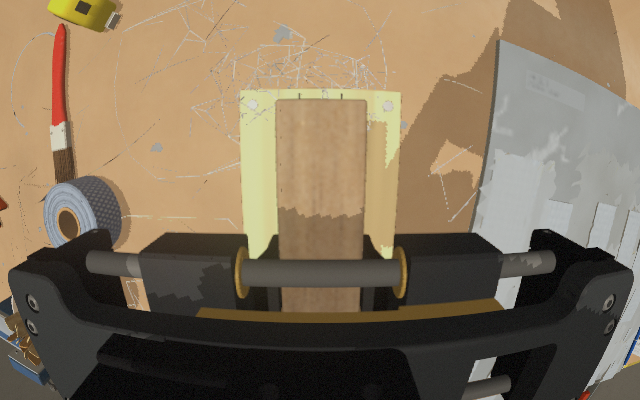

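The wrist view shows the block parallel over the board, with the board's near corners at about (240,91) and (401,92) and the guide line ends at (299,96) and (342,96). I'll measure the offset from these.

```bash
python3 - <<'E'
from h import *
from scipy.spatial.transform import Rotation as Ro
c=robot.camera('wrist'); o=robot.get_obs(); p=o['position']; M=Ro.from_quat(o['tool_rot']).as_matrix()
W,ok=cloud(c); 
hsv=cv2.cvtColor(c['image'],cv2.COLOR_RGB2HSV); print(hsv[150,260],hsv[150,220])
def ray(u,v,z=.012):
    x,y=u-c['cx'],v-c['cy']; r=np.hypot(x,y); th=r/c['fx']; d=np.array([np.sin(th)*x/r,np.sin(th)*y/r,np.cos(th)])
    R=np.array(c['R']); a=-R.T@np.array(c['t']); w=R.T@d; return a+w*(z-a[2])/w[2]
g=np.radians(-22.5); J=np.array([[np.cos(g),np.sin(g)],[-np.sin(g),np.cos(g)]])
for uv in[(240,91),(401,92),(299,96),(342,96),(244,180),(396,220)]: 
    w=ray(*uv); print(uv,w.round(4),'jig',(J@(w[:2]-[.501,-.2525])).round(4))
print('tcp jig',J@(p[:2]-[.501,-.2525]))
m=ok&(abs(W[...,2]-.012)<.006)&(hsv[...,0]>22)&(hsv[...,0]<40)&(hsv[...,1]>50)
P=(W[m][:,:2]-[.501,-.2525])@J.T; P=P[(abs(P[:,1])<.1)&(P[:,0]<0)]
for a in np.arange(-.16,0,.02):
    q=P[abs(P[:,0]-a)<.005][:,1]
    if len(q): print(a.round(2),q.min().round(4),q.max().round(4),len(q))
E
```

```text
[ 31  69 215] [ 17  99 204]
(240, 91) [ 0.3339 -0.2609  0.012 ] jig [-0.1512 -0.0717]
(401, 92) [ 0.3909 -0.124   0.012 ] jig [-0.1509  0.0766]
(299, 96) [ 0.361  -0.2128  0.012 ] jig [-0.1445 -0.0169]
(342, 96) [ 0.3757 -0.1769  0.012 ] jig [-0.1447  0.0219]
(244, 180) [ 0.4122 -0.291   0.012 ] jig [-0.0673 -0.0695]
(396, 220) [ 0.5041 -0.1709  0.012 ] jig [-0.0284  0.0766]
tcp jig [-0.04584249  0.00211363]
-0.14 -0.0731 0.0751 827
-0.12 -0.0733 0.0745 555
-0.1 -0.0739 0.0753 520
-0.08 -0.0737 0.0666 391
-0.06 -0.074 -0.0398 354
-0.04 -0.0741 -0.0394 356
-0.02 -0.0744 -0.038 340
```

View pics/top2.png

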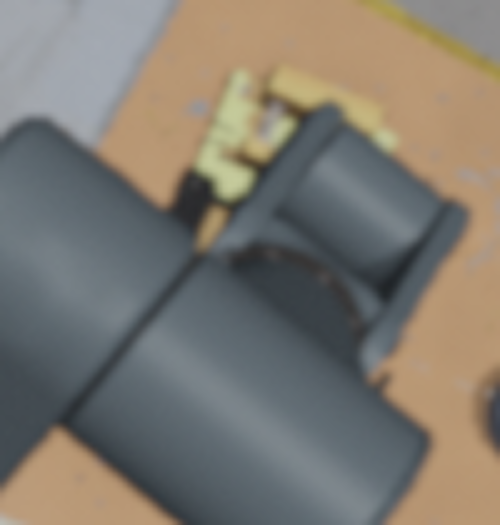

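The top view shows the arm over the jig and the plate and pointers still free at about (235,150). By the wrist view the block is within about 1 mm of the centre line, with about 35 mm of gap to the plate. I'll lower it.

Call:
send_rows:
  increments: [0, 0, -0.005, 0, 0, -2, 0.2, 0, 0, 0, 0, 0, -2, 0.2, 0, 0, 0, 0, 0, -2, 0.2, 0, 0, 0, 0, 0, -1.5, 0.2, 0, 0, 0, 0, 0, -1, 0.2, 0, 0, 0, 0, 0, -0.5, 0.2, 0, 0, 0, 0, 0, -0.3, 0.2, 0, 0, 0, 0, 0, -0.1, 0.2, 0, 0, 0, 0, 0, 0, 0.2, 0, 0, 0, 0, 0, 0, 0.2, 0, 0, 0, 0, 0, 0, 0.2]

```text
time: 6.43
position: [0.4607, -0.2352, 0.0493]
tool_rot: [0.196, 0.981, -0.0, 0.001]
ft_force: [-0.5, 0.6, -2.5]
grip_width: 0.0355
grip_force: 45.0
```

Call:
send_rows:
  increments: [0, 0, 0, 0, 0, -0.2, 0.2, 0, 0, 0, 0, 0, -0.1, 0.2, 0, 0, 0, 0, 0, -0.05, 0.2, 0, 0, 0, 0, 0, 0, 0.2, 0, 0, 0, 0, 0, 0, 0.2, 0, 0, 0, 0, 0, 0, 0.2]

```text
time: 6.93
position: [0.4603, -0.2349, 0.045]
tool_rot: [0.196, 0.981, 0.0, -0.0]
ft_force: [-0.2, -0.1, -2.5]
grip_width: 0.0361
grip_force: 45.0
```

Call:
send_rows:
  increments: [0, 0, 0, 0, 0, -0.05, 0.2, 0, 0, 0, 0, 0, 0, 0.2, 0, 0, 0, 0, 0, 0, 0.2]

```text
time: 7.18
position: [0.4604, -0.235, 0.0447]
tool_rot: [0.196, 0.981, -0.0, 0.0]
ft_force: [-0.5, -0.6, -0.7]
grip_width: 0.0355
grip_force: 45.0
```

Call:
send_rows:
  increments: [0, 0, 0, 0, 0, -0.05, 0.2, 0, 0, 0, 0, 0, 0, 0.2, 0, 0, 0, 0, 0, 0, 0.2]

```text
time: 7.43
position: [0.4604, -0.235, 0.0447]
tool_rot: [0.196, 0.981, -0.0, 0.0]
ft_force: [-1.1, 0.5, 5.8]
grip_width: 0.0362
grip_force: 45.0
```

Call:
send_rows:
  increments: [0, 0, 0, 0, 0, -0.05, 0.2, 0, 0, 0, 0, 0, 0, 0.2, 0, 0, 0, 0, 0, 0, 0.2]

```text
time: 7.68
position: [0.4604, -0.2349, 0.0447]
tool_rot: [0.196, 0.981, -0.0, 0.0]
ft_force: [-1.7, 1.4, 9.6]
grip_width: 0.0356
grip_force: 45.0
```

The block is resting on the board. I'll ease the down-force a little, then approach the plate along jig +x.

Call:
send_rows:
  increments: [0, 0, 0, 0, 0, 0.07, 0.2, 0, 0, 0, 0.37, -0.155, 0, 0.2, 0, 0, 0, 0.37, -0.155, 0, 0.2, 0, 0, 0, 0.37, -0.155, 0, 0.2, 0, 0, 0, 0.37, -0.155, 0, 0.2, 0, 0, 0, 0.37, -0.155, 0, 0.2, 0, 0, 0, 0.37, -0.155, 0, 0.2, 0, 0, 0, 0.37, -0.155, 0, 0.2, 0, 0, 0, 0, 0, 0, 0.2, 0, 0, 0, 0, 0, 0, 0.2]

```text
time: 8.52
position: [0.486, -0.2454, 0.0447]
tool_rot: [0.196, 0.981, 0.0, -0.0]
ft_force: [-2.3, 1.6, 6.9]
grip_width: 0.0357
grip_force: 45.0
```

Call:
send_rows:
  increments: [0, 0, 0, 0.276, -0.117, 0, 0.2, 0, 0, 0, 0.276, -0.117, 0, 0.2, 0, 0, 0, 0.276, -0.117, 0, 0.2, 0, 0, 0, 0, 0, 0, 0.2, 0, 0, 0, 0, 0, 0, 0.2, 0, 0, 0, 0, 0, 0, 0.2]

```text
time: 9.02
position: [0.4925, -0.2479, 0.0447]
tool_rot: [0.196, 0.981, 0.001, -0.002]
ft_force: [-6.5, 2.2, 9.2]
grip_width: 0.0359
grip_force: 45.0
```

Call:
send_rows:
  increments: [0, 0, 0, 0.23, -0.097, 0, 0.2, 0, 0, 0, 0.23, -0.097, 0, 0.2, 0, 0, 0, 0.23, -0.097, 0, 0.2, 0, 0, 0, 0.23, -0.097, 0, 0.2, 0, 0, 0, 0, 0, 0, 0.2, 0, 0, 0, 0, 0, 0, 0.2, 0, 0, 0, 0, 0, 0, 0.2]

```text
time: 9.6
position: [0.4981, -0.2499, 0.0446]
tool_rot: [0.196, 0.981, 0.002, -0.006]
ft_force: [-13.4, 3.9, 13.9]
grip_width: 0.0358
grip_force: 45.0
```

```bash
python3 - <<'E'
from h import *
o=robot.get_obs(); print(o['position'],o['ft_force'])
c=robot.camera('top'); im=cv2.cvtColor(c['image'],cv2.COLOR_RGB2BGR)
s=robot.camera('scene'); i2=cv2.cvtColor(s['image'],cv2.COLOR_RGB2BGR)
a=cv2.resize(im[135:205,370:430],None,fx=6,fy=6,interpolation=cv2.INTER_CUBIC)
b=cv2.resize(i2[180:250,205:285],None,fx=5.3,fy=6,interpolation=cv2.INTER_CUBIC)
cv2.imwrite('pics/push1.png',np.hstack([a,b]))
E
```

```text
[ 0.49813527 -0.24989919  0.04461012] [-13.39442269   3.93705446  13.85248152]
```

View pics/push1.png

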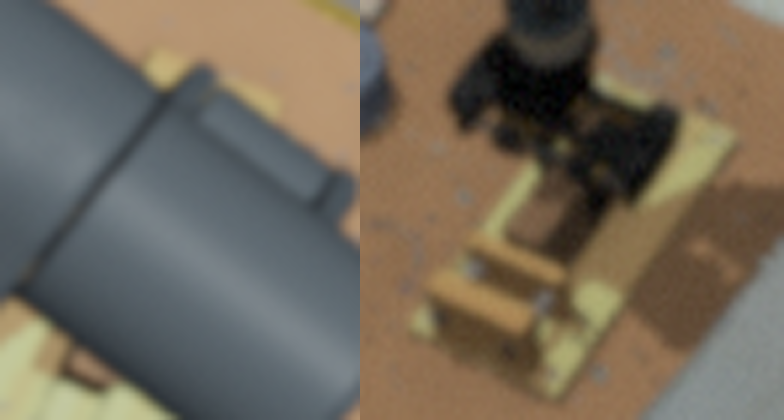

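The right half (scene view) shows the block's front end at about (530,240), meeting the plate, with the fingers well clear of it. The down-force has grown, and friction with it, so I'll relieve it slightly and re-read.

Call:
send_rows:
  increments: [0, 0, 0, 0, 0, 0.05, 0.2, 0, 0, 0, 0, 0, 0.04, 0.2, 0, 0, 0, 0, 0, 0, 0.2, 0, 0, 0, 0, 0, 0, 0.2]

```text
time: 10.03
position: [0.4987, -0.2501, 0.0446]
tool_rot: [0.196, 0.981, 0.002, -0.006]
ft_force: [-10.4, 2.8, 8.2]
grip_width: 0.0358
grip_force: 45.0
```

Call:
send_rows:
  increments: [0, 0, 0, 0, 0, 0.05, 0.2, 0, 0, 0, 0, 0, 0.03, 0.2, 0, 0, 0, 0, 0, 0, 0.2, 0, 0, 0, 0, 0, 0, 0.2]

```text
time: 10.37
position: [0.4992, -0.2504, 0.0447]
tool_rot: [0.196, 0.981, 0.002, -0.005]
ft_force: [-6.7, 2.5, 1.5]
grip_width: 0.0356
grip_force: 45.0
```

Call:
send_rows:
  increments: [0, 0, 0, 0.23, -0.097, 0, 0.2, 0, 0, 0, 0.23, -0.097, 0, 0.2, 0, 0, 0, 0.23, -0.097, 0, 0.2, 0, 0, 0, 0.23, -0.097, 0, 0.2, 0, 0, 0, 0, 0, 0, 0.2, 0, 0, 0, 0, 0, 0, 0.2, 0, 0, 0, 0, 0, 0, 0.2]

```text
time: 10.95
position: [0.5069, -0.2536, 0.0448]
tool_rot: [0.196, 0.981, 0.003, -0.007]
ft_force: [-11.2, 2.7, 4.9]
grip_width: 0.0357
grip_force: 45.0
```

Call:
send_rows:
  increments: [0, 0, 0, 0.2, -0.085, 0.03, 0.2, 0, 0, 0, 0.2, -0.085, 0.02, 0.2, 0, 0, 0, 0, 0, 0, 0.2, 0, 0, 0, 0, 0, 0, 0.2, 0, 0, 0, 0, 0, 0, 0.2, 0, 0, 0, 0, 0, 0, 0.2]

```text
time: 11.45
position: [0.51, -0.2548, 0.0449]
tool_rot: [0.196, 0.981, 0.003, -0.008]
ft_force: [-12.2, 2.6, 4.4]
grip_width: 0.0353
grip_force: 45.0
```

```bash
python3 - <<'E'
from h import *
from scipy.spatial.transform import Rotation as Ro
o=robot.get_obs(); M=Ro.from_quat(o['tool_rot']).as_matrix(); p=o['position']
print(p,o['ft_force'],M.round(3).tolist())
g=np.radians(-22.7); J=np.array([[np.cos(g),np.sin(g)],[-np.sin(g),np.cos(g)]]); print(J@(p[:2]-[.501,-.2525]))
s=robot.camera('scene'); i2=cv2.cvtColor(s['image'],cv2.COLOR_RGB2BGR)
cv2.imwrite('pics/push2.png',cv2.resize(i2[205:250,210:270],None,fx=12,fy=12,interpolation=cv2.INTER_CUBIC))
E
```

```text
[ 0.50999033 -0.25482741  0.04489877] [-12.18849656   2.58188011   4.37484914] [[-0.923, 0.385, -0.015], [0.384, 0.923, 0.009], [0.017, 0.003, -1.0]]
[0.00919208 0.0013223 ]
```

View pics/push2.png

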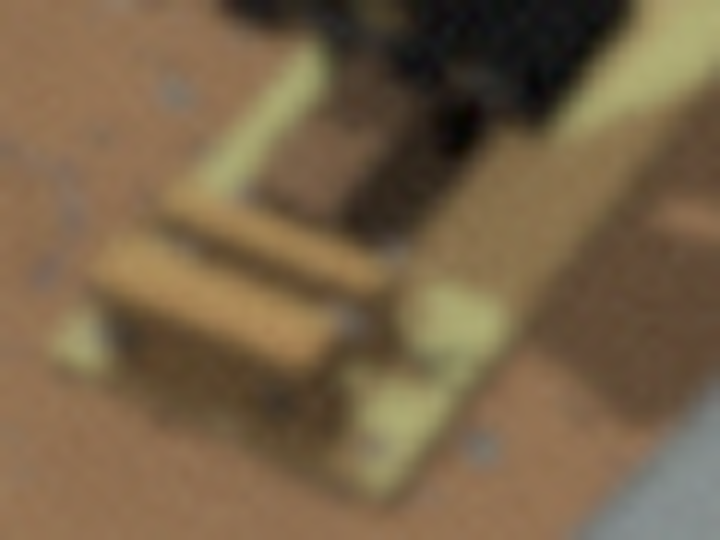

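The plate is pushed well back and the block is flush to it, with no finger near. I'll check the plate's position by projecting its top edges: front edge at about (285,217), back block front edge at about (235,268).

```bash
python3 - <<'E'
from h import *
c=robot.camera('scene'); o=robot.get_obs(); print(o['position'],o['ft_force'],o['time'])
g=np.radians(-22.7); ca,sa=np.cos(g),np.sin(g)
def proj(x,y,z):
    X=np.array([.5005+ca*x-sa*y,-.252+sa*x+ca*y,z]); k=np.array(c['R'])@X+np.array(c['t'])
    return ((k[0]/k[2]*c['fx']+c['cx']-210)*12+6, (k[1]/k[2]*c['fy']+c['cy']-205)*12+6)
for x,z,n in[(.083,.064,'13'),(.09,.064,'20'),(.097,.064,'27'),(.105,.064,'20rear'),(.125,.068,'backfront'),(.15,.068,'backrear')]:
    print(n,[tuple(np.round(proj(x,y,z))) for y in(-.048,0,.048)])
print('corners',[np.round(proj(.15,y,.012)) for y in(-.075,.075)])
# depth cross-section along the plate top at jig y=+-0.035
v,u=np.mgrid[:400,:640]; z=c['range_z']; X=np.stack([(u-c['cx'])/c['fx']*z,(v-c['cy'])/c['fy']*z,z],-1)
W=(X-np.array(c['t']))@np.array(c['R'])-[.5005,-.252,0]; jx=W[...,0]*ca+W[...,1]*sa; jy=-W[...,0]*sa+W[...,1]*ca
m=(abs(W[...,2]-.064)<.004)&(abs(jy)<.046)&(jx>.06)&(jx<.16)
print(np.histogram(jx[m],bins=np.arange(.06,.162,.004)))
E
```

```text
[ 0.51000139 -0.25483292  0.04493173] [-12.79411804   3.19058242   4.45201365] 11.55
13 [(np.float64(185.0), np.float64(174.0)), (np.float64(294.0), np.float64(217.0)), (np.float64(404.0), np.float64(261.0))]
20 [(np.float64(175.0), np.float64(186.0)), (np.float64(283.0), np.float64(230.0)), (np.float64(393.0), np.float64(274.0))]
27 [(np.float64(164.0), np.float64(199.0)), (np.float64(273.0), np.float64(242.0)), (np.float64(383.0), np.float64(287.0))]
20rear [(np.float64(152.0), np.float64(213.0)), (np.float64(261.0), np.float64(257.0)), (np.float64(371.0), np.float64(302.0))]
backfront [(np.float64(119.0), np.float64(242.0)), (np.float64(229.0), np.float64(287.0)), (np.float64(340.0), np.float64(332.0))]
backrear [(np.float64(80.0), np.float64(288.0)), (np.float64(190.0), np.float64(334.0)), (np.float64(302.0), np.float64(379.0))]
corners [array([ 42., 363.]), array([382., 504.])]
(array([ 2,  1,  1,  1,  1,  1,  5,  6, 11, 12,  6,  4,  1,  0,  3,  5, 10,
        6,  5,  7,  9, 10,  3,  0,  0]), array([0.06 , 0.064, 0.068, 0.072, 0.076, 0.08 , 0.084, 0.088, 0.092,
       0.096, 0.1  , 0.104, 0.108, 0.112, 0.116, 0.12 , 0.124, 0.128,
       0.132, 0.136, 0.14 , 0.144, 0.148, 0.152, 0.156, 0.16 ]))
```

All the estimates agree: the plate front is at about jig x = 0.089–0.090, so it reads about 0.019–0.020. Now hold for over 2 s.

Call:
send_rows:
  increments: [0, 0, 0, 0, 0, 0, 0.2, 0, 0, 0, 0, 0, 0, 0.2, 0, 0, 0, 0, 0, 0, 0.2, 0, 0, 0, 0, 0, 0, 0.2, 0, 0, 0, 0, 0, 0, 0.2, 0, 0, 0, 0, 0, 0, 0.2, 0, 0, 0, 0, 0, 0, 0.2, 0, 0, 0, 0, 0, 0, 0.2, 0, 0, 0, 0, 0, 0, 0.2, 0, 0, 0, 0, 0, 0, 0.2, 0, 0, 0, 0, 0, 0, 0.2, 0, 0, 0, 0, 0, 0, 0.2, 0, 0, 0, 0, 0, 0, 0.2, 0, 0, 0, 0, 0, 0, 0.2, 0, 0, 0, 0, 0, 0, 0.2, 0, 0, 0, 0, 0, 0, 0.2, 0, 0, 0, 0, 0, 0, 0.2, 0, 0, 0, 0, 0, 0, 0.2, 0, 0, 0, 0, 0, 0, 0.2, 0, 0, 0, 0, 0, 0, 0.2]

```text
time: 13.22
position: [0.51, -0.2548, 0.0449]
tool_rot: [0.196, 0.981, 0.003, -0.008]
ft_force: [-12.7, 2.6, 5.6]
grip_width: 0.0358
grip_force: 45.0
```

Call:
send_rows:
  increments: [0, 0, 0, 0, 0, 0, 0.2, 0, 0, 0, 0, 0, 0, 0.2, 0, 0, 0, 0, 0, 0, 0.2, 0, 0, 0, 0, 0, 0, 0.2, 0, 0, 0, 0, 0, 0, 0.2, 0, 0, 0, 0, 0, 0, 0.2, 0, 0, 0, 0, 0, 0, 0.2, 0, 0, 0, 0, 0, 0, 0.2, 0, 0, 0, 0, 0, 0, 0.2, 0, 0, 0, 0, 0, 0, 0.2, 0, 0, 0, 0, 0, 0, 0.2, 0, 0, 0, 0, 0, 0, 0.2]

```text
time: 14.22
position: [0.51, -0.2549, 0.0449]
tool_rot: [0.196, 0.981, 0.003, -0.008]
ft_force: [-12.2, 1.9, 4.7]
grip_width: 0.0356
grip_force: 45.0
```

```bash
python3 -c "
from rig import robot
print(robot.hand_in())"
```

```text
the job is handed in; nothing more can be done
None
```

I handed the job in with the oak block still gripped at 45 N and pressing the plate back about 19–20 mm by my camera and arm-position estimates; it had been held steady for about 2.7 s, and no verdict was returned.

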